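# Gauge the gap under a sprung foot with a taper feeler

## Robot

A 6-joint arm with a two-finger parallel gripper is mounted at the origin on a cart in front of the work surface, level with it; the furniture and walls round the work are solid. World frame = base frame: x ahead of the robot, y to its left, z up, the work surface at z = 0. Lengths are in mm, angles in rad, forces in N, time in s.
With the tool pointing down it reaches from about 350 to 775 mm from the base axis. Payload 7.3 kg.
Tool frame: the origin (TCP) lies midway between the tips of the shut fingers; the grasp point (between the pads) lies 19 mm behind it (bot.hold_point_z is the distance from the TCP to the grasp point, in mm); z points along the fingers, y is the direction in which the jaws open and shut (so a half turn about z gives the same grasp; the last joint's range is limited). The gripper opens to 92 mm and grips with 3 to 60 N. Pads are 19 mm wide; open, the fingers measure 130 mm over their backs; the gripper's body (75 mm by 190 mm) begins 47 mm behind the grasp point.
Start: joints at [-1.257, 0.342, 1.524, -0, 1.275, -0.146], TCP at [233.003, -470.483, 226.741] pointing down, gripper open.
Joint ranges: [-2.53, 2.53], [-0.77, 2.02], [0.04, 2.7], [-1, 4.14], [0.28, 2.66], [-3.11, 3.11]. Speed limits (rad/s): [2.57, 2.57, 3.14, 3.14, 3.14, 3.14].

## Interface

Orientations are given as [roll, pitch, yaw] about the fixed x, y, z axes, in that order (R = Rz(yaw) Ry(pitch) Rx(roll)).
In Python, from plant import bot gives the robot as it stands.
- The arm moves only by the tool servo_tool, never from a script. Its argument "series" is a list of rows, each a list of 5 numbers: the opening, from 0 (shut) to 1 (fully open), then the shift along the tool's x, y, z each as a share of 50 mm, from -1 to 1, then the turn about the tool's z as a share of 90 degrees, from -1 to 1. In form: [[gripper, tx, ty, tz, spin], ...]. A call has 1 to 20 rows; each row shifts and turns the commanded pose from where the row before left it, along the tool's axes as they then stand; what a row does not reach is not made up. A row lasts 1/8 s, in which the tool goes at most 62.5 mm and 10.7 degrees, less where a joint would pass 70% of its speed; a pose out of reach is approached as far as the arm can. A call with a number of a shift or a turn outside -1 to 1 is refused whole. A call with a gripper value outside its range is refused whole. The fingers move at their own pace and stop on an object; the grip force is fixed at half the most. Time passes only in rows, so rows that do not move let the fingers close. It gives the time, the measured TCP pose, the force and the opening at its end, in the units of the state.
- bot.get_obs(): the state, without advancing time (a new reading comes with each control period).
- bot.capture(name): name is "scene" or "top"; returns the picture (400x640x3 uint8, red, green, blue); there is no depth.
- bot.camera_model(name): a dict with "mtx" (3x3 intrinsics, pixels), "world_from_camera" (4x4, takes a point from camera to world coordinates). Camera axes: x right, y up, looking along -z (the intrinsics and any distortion apply to the point x, -y, -z); pixel columns grow to the right and rows downward; lengths in mm; the calibration is good to about 2 mm. A picture is of the moment at which its call begins. camera_model takes no time and is no camera call.
- bot.close_job(): hands the job in, once; it reports no verdict.
Trained networks look in the newest picture that a camera, given by its name, has taken for a name from the list of things; names that differ only in an ending like _2 or _b are one class to them, and where a whole thing is asked for, a point or a joint stands for the part that bears it (a point fixed in the world has none). Each returns a list of dicts, best first, with "p" (0 to 1); they miss things now and then, are a little off and sometimes report something else, mostly with a low value. They report only what shows in the picture. A call takes as long as a camera call. They do not tell look-alikes from the thing itself.
- bot.outline_of(camera, label): "mask" (400x640 bool, what is visible of it).
- bot.pinpoint(camera, label): "point" ([x, y, z] in mm, in the coordinates of the camera as it stood for that picture, good to about 4 mm: a listed point, or the origin of a listed thing).
The state is a dict: "time": time; "joint_positions": joint angles; "dq": joint speeds; "tau": joint torques, N m; "tool_pos": TCP position; "tcp_rot": TCP orientation; "contact_force": force on the tool from outside, world axes, zero at the start; "moment": the same for the moment, N m; "grip_width": finger opening in mm.
Only numpy, scipy, OpenCV 4.12 (cv2) and the standard library are available. Lean on these libraries where they do the work, as an engineer would, in place of code of your own. Each camera call takes 0.05 s, during which the arm holds its last target.

## Task

Pick up the steel taper feeler gauge by its black handle and slide its thin nose from the front into the gap between the anvil and the sprung foot of the gap stand, keeping it flat on the anvil and in line with the stand. How wide the gap is set is not known: push gently until you feel the gauge nip and the foot has just risen by one to two millimetres, never forcing the foot up by four. Let go and leave the gauge there, snug in the gap, so that its scale can be read; leave the calculator undisturbed.

Things in the scene. Friction and masses are not known exactly. Their poses are not given: they have to be found in the camera images.
- gap_stand: Fixed stand, grey base 130 x 110 x 15 mm (x, y, z), origin at the centre of its underside on the desk; +x from the open front, facing the robot, to the back. On it a steel anvil 120 x 98 mm, flat top 25 mm above the desk, front edge at x = -60 mm. Two 12 mm columns at x = -28, y = +38 and -38 mm rise to 92 mm and carry a green crossbeam from which the sprung foot hangs.
- under_foot (a point): Point on the anvil's top straight below the sprung foot, x = -40, y = 0 mm of the stand. The foot is a round steel bar 12 mm thick, 34 mm long across (y). Its gap to the anvil at rest is 7.5 to 13.5 mm and is not told. The crossbeam above (x = -49 to -15 mm) has its underside 57 to 64 mm above the desk; foot stem and beam reach at most 96 mm. The way under foot and beam is free to the anvil's back.
- foot (a joint): Rise of the sprung foot above its rest position in the crossbeam, in m (0 at rest, 0.012 at most). The foot presses down with about 5.5 N as soon as it leaves its rest, and 1.5 N more for each mm of rise; pushing the gauge in against it takes roughly once to twice that force. On letting go the foot may sink back by up to about 0.7 mm as grip and contacts settle.
- taper_gauge: Taper feeler gauge lying flat, 174 x 24 x 16 mm (x, y, z), about 0.12 kg; origin at the centre of its underside, +x towards the nose. Steel wedge from x = +87 (nose, 3 mm thick) to -17 mm (16 mm thick), underside flat, top sloping 1 in 8: 8 mm of travel lifts a touched foot 1 mm. Black handle x = -17 to -87 mm, 16 mm high. In line: its +x along the stand's +x.
- gauge_nose (a point): Middle of the nose's lower edge, at x = +87 mm, z = 0 of the gauge.
- gauge_grip (a point): Middle of the handle where it is best held, at x = -60 mm, z = 8 mm of the gauge.
- calculator: Pocket calculator, 125 x 75 x 14 mm, dark with grey and orange keys, lying on the desk as a bystander; origin at the centre of its underside.
Mind the look-alikes: they are no part of the job. What is shaped like the taper_gauge but blue is not meant.

How it is judged:
By the outcome, as a careful person would: the job done as asked, in the order asked, and still so for the second after the job is handed in, with the robot touching nothing.
It also fails if it takes over 43 s, if anything falls off the work surface, if the arm or the gripper's body presses on something with over 40 N, if the wrist force passes 120 N, or if a joint passes its speed limit or range.

## Working session

There is one attempt and no reset: what is moved stays moved. The work goes in short steps, Python scripts to look and compute and a tool call to move; the robot and the scene stay as the last step left them, time stands still between calls to the robot, and variables do not carry over. Pictures are saved under pics/ and viewed, and the job is handed in when it is done.

Besides the shell and the picture viewer there is one more tool, called after "Call:" by a JSON object that holds its "op" and its "data", one argument or row to a line. servo_tool: Moves the arm, as the interface text tells. Shift numbers are shares of 50 mm and turn numbers shares of 90 degrees, none past 1 either way. Its arguments: {"type":"object","properties":{"series":{"type":"array"}},"required":["series"]}

```bash
mkdir -p pics; ls; python3 - <<'E'
from plant import bot
import cv2, numpy as np
for n in ("scene","top"):
    im=bot.capture(n); cv2.imwrite(f"pics/{n}0.png",im[:,:,::-1])
    m=bot.camera_model(n); print(n,np.round(m["mtx"],1).tolist(),np.round(m["world_from_camera"],3).tolist(), [k for k in m])
    W=np.array(m["world_from_camera"])
    for l in ("gap_stand","under_foot","foot","taper_gauge","gauge_nose","gauge_grip","calculator"):
        try:
            r=bot.pinpoint(n,l)
            print(l,[(round(d["p"],2),np.round((W@np.append(d["point"],1))[:3],1).tolist()) for d in r[:3]])
        except Exception as e: print(l,e)
o=bot.get_obs();print(o)
E
```

```text
pics
scene [[460.9, 0.0, 310.8], [0.0, 460.9, 196.0], [0.0, 0.0, 1.0]] [[0.789, 0.44, -0.428, -160.224], [-0.614, 0.586, -0.529, -735.262], [0.018, 0.68, 0.733, 1198.151], [0.0, 0.0, 0.0, 1.0]] ['mtx', 'world_from_camera']
gap_stand [(0.87, [635.6, -36.8, 3.3])]
under_foot [(0.76, [595.0, -26.5, 25.5])]
foot it knows: calculator, gap_stand, gauge_grip, gauge_nose, taper_gauge, under_foot
taper_gauge [(0.64, [399.2, 486.5, -0.9]), (0.38, [592.8, -27.3, 26.6])]
gauge_nose []
gauge_grip [(0.45, [394.2, 262.4, 4.1]), (0.43, [352.2, 445.0, 6.6])]
calculator []
top [[419.5, 0.0, 315.4], [0.0, 419.5, 203.6], [0.0, 0.0, 1.0]] [[0.068, 0.977, -0.201, 250.426], [-0.998, 0.066, -0.019, 77.354], [-0.006, 0.202, 0.979, 1488.473], [0.0, 0.0, 0.0, 1.0]] ['mtx', 'world_from_camera']
gap_stand [(0.9, [636.5, -35.3, -1.9])]
under_foot [(0.67, [594.9, -28.2, 29.0])]
foot it knows: calculator, gap_stand, gauge_grip, gauge_nose, taper_gauge, under_foot
taper_gauge [(0.8, [395.1, 484.2, -0.7]), (0.69, [448.1, 235.9, 2.9])]
gauge_nose [(0.65, [457.4, 545.6, 0.9]), (0.63, [527.6, 202.7, 0.1])]
gauge_grip [(0.72, [396.9, 260.3, 5.9]), (0.67, [357.3, 438.9, 12.1])]
calculator [(0.9, [468.5, -249.7, 1.0])]
{'time': 0.7, 'joint_positions': array([-1.25700355e+00,  3.41979425e-01,  1.52407449e+00,  2.42081471e-05,
        1.27543267e+00, -1.46017179e-01]), 'dq': array([ 0.00179748,  0.00216975, -0.00074208, -0.00088158, -0.00204354,
       -0.00010799]), 'tau': array([ 2.06034983e-04, -4.31017900e+01, -2.44443101e+01,  7.18859187e-02,
        4.80701623e-02,  3.69219254e-05]), 'tool_pos': array([ 233.00862257, -470.48342785,  226.76011338]), 'tcp_rot': array([ 3.14148435e+00, -7.48218628e-06,  4.59802908e-01]), 'contact_force': array([ 0.24713524, -0.04166258, -0.04043423]), 'moment': array([-0.02465162,  0.01820567, -0.00151526]), 'grip_width': 91.96868567333506}
```

View pics/scene0.png

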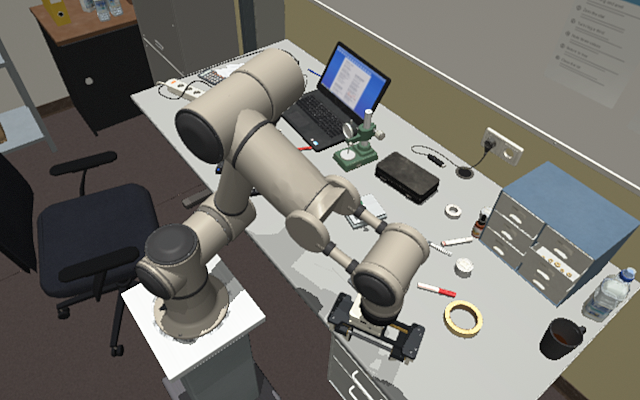

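View pics/top0.png

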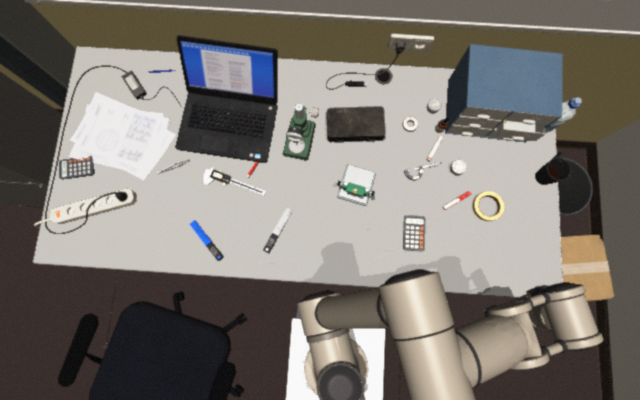

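The top view shows the steel gauge at about (278,230), with its handle lower left and its nose at (290,210). The blue look-alike is at (206,240), the stand at (356,186) and the calculator at (414,233). I'll zoom in to measure.

```bash
cat > h.py <<'E'
import numpy as np,cv2
from plant import bot
def ray(n,u,v,z,m=None):
    m=m or bot.camera_model(n);K=np.array(m["mtx"]);W=np.array(m["world_from_camera"])
    d=np.linalg.inv(K)@[u,v,1];d=W[:3,:3]@[d[0],-d[1],-d[2]];o=W[:3,3]
    return o+d*(z-o[2])/d[2]
def proj(n,p):
    m=bot.camera_model(n);K=np.array(m["mtx"]);W=np.array(m["world_from_camera"])
    c=np.linalg.inv(W)@np.append(p,1);q=K@[c[0],-c[1],-c[2]];return q[:2]/q[2]
def crop(im,x0,y0,x1,y1,s,name):
    cv2.imwrite(name,cv2.resize(im[y0:y1,x0:x1,::-1],None,fx=s,fy=s,interpolation=cv2.INTER_CUBIC))
E
python3 - <<'E'
from h import *
im=bot.capture("top")
crop(im,250,195,310,265,8,"pics/g1.png")
crop(im,320,150,400,210,10,"pics/s1.png")
for l in ("taper_gauge","gap_stand"):
    for r in bot.outline_of("top",l)[:2]:
        m=r["mask"]; c,(w,h),a=cv2.minAreaRect(np.argwhere(m)[:,::-1].astype(np.float32))
        print(l,r["p"],c,w,h,a)
        b=cv2.boxPoints((c,(w,h),a))
        print([np.round(ray("top",*q,0 if l=="gap_stand" else 8),1).tolist() for q in b])
        c=np.argwhere(m)[:,::-1].mean(0); print("cent",c,ray("top",*c,7))
E
```

```text
taper_gauge 0.93 (277.3834533691406, 230.1770477294922) 8.183395385742188 48.38327407836914 27.64597511291504
[[375.9, 281.2, 8.0], [534.7, 215.0, 8.0], [522.6, 187.9, 8.0], [364.3, 254.5, 8.0]]
cent [277.3121547  230.12983425] [448.86128259 235.35491933   7.        ]
taper_gauge 0.87 (206.08836364746094, 240.43060302734375) 47.62841796875 7.919348239898682 51.8427734375
[[448.6, 554.8, 8.0], [467.7, 534.8, 8.0], [342.2, 414.5, 8.0], [323.7, 434.4, 8.0]]
cent [206.69101124 240.92134831] [393.48082695 481.97988162   7.        ]
```

```bash
python3 - <<'E'
from h import *
im=bot.capture("scene")
crop(im,320,100,400,180,7,"pics/sc1.png")
crop(im,330,180,400,240,8,"pics/sc2.png")
E
```

```text
(no output)
```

View pics/g1.png

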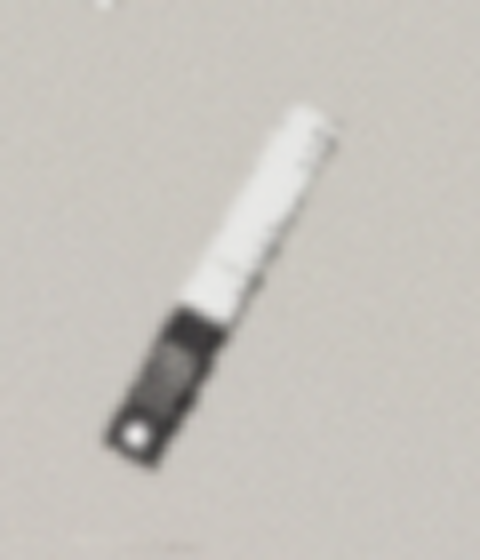

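View pics/s1.png

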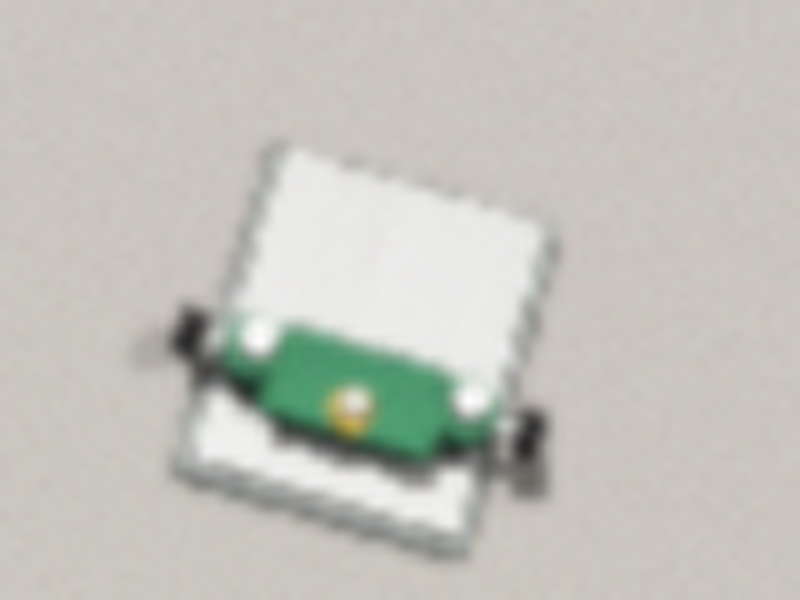

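View pics/sc2.png

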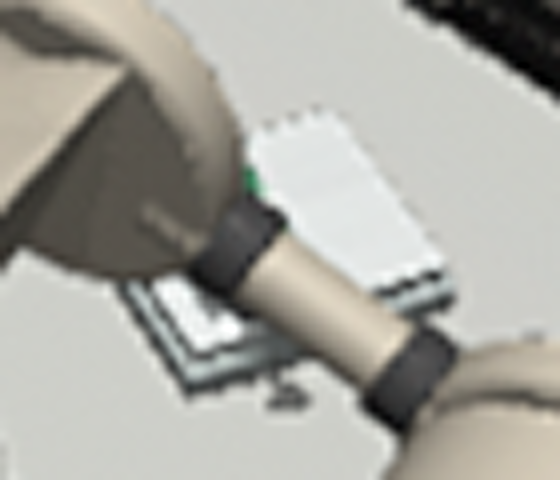

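```bash
python3 - <<'E'
from h import *
from scipy.optimize import least_squares
def c2p(x,y): return np.array([320+(x-4.5)/10,150+(y-4.5)/10])
L=[((-28,38,92),(258,337)),((-28,-38,92),(472,400)),((60,49,25),(287,148)),((60,-49,25),(552,224)),((-60,49,25),(190,455)),((-60,-49,25),(462,535)),((-65,55,8),(173,478)),((-65,-55,8),(465,560))]
def T(p,q):
    c,s=np.cos(q[2]),np.sin(q[2]);return np.array([q[0]+c*p[0]-s*p[1],q[1]+s*p[0]+c*p[1],p[2]])
f=lambda q:np.concatenate([proj("top",T(p,q))-c2p(*u) for p,u in L])
r=least_squares(f,[636,-36,-.25],x_scale=[1,1,.01],loss="soft_l1",f_scale=.5)
q=r.x;print("stand",q,np.degrees(q[2]));print(np.round(f(q).reshape(-1,2),2))
for z in [(-40,0,25),(-60,0,25)]:print(z,T(z,q))
# gauge
def g2p(x,y): return np.array([250+(x-3.5)/8,195+(y-3.5)/8])
# corners: handle rear (z16): left(105,440) right (155,467); nose left(302,103), right (338,135); handle/steel left(182,307), right(232,330)
G=[((-87,12,16),(105,440)),((-87,-12,10),(155,467)),((87,12,3),(300,103)),((87,-12,2),(338,138)),((-17,12,16),(183,307)),((-17,-12,16),(225,326))]
f=lambda q:np.concatenate([proj("top",T(p,q))-g2p(*u) for p,u in G])
r=least_squares(f,[448,235,-.4],x_scale=[1,1,.01],loss="soft_l1",f_scale=.5)
q=r.x;print("gauge",q,np.degrees(q[2]));print(np.round(f(q).reshape(-1,2),2)); print("grip",T((-60,0,8),q),"nose",T((87,0,0),q))
E
```

```text
stand [ 6.33967864e+02 -3.68981123e+01 -2.28318998e-01] -13.081714994776949
[[ 0.25 -0.12]
 [ 0.21 -0.14]
 [ 0.    0.05]
 [-0.44  0.02]
 [ 0.39  0.19]
 [-0.39  0.01]
 [-0.13 -0.25]
 [ 0.02  0.25]]
(-40, 0, 25) [595.00593381 -27.84449365  25.        ]
(-60, 0, 25) [575.52496882 -23.3176843   25.        ]
gauge [ 4.49183724e+02  2.33534140e+02 -4.21892218e-01] -24.17264350009635
[[-0.16  0.28]
 [-0.25  0.28]
 [-0.3   0.14]
 [ 0.79 -1.12]
 [-0.15 -0.59]
 [ 0.53  0.21]]
grip [394.44478015 258.10338931   8.        ] nose [528.55519311 197.90872897   0.        ]
```

Call:
{"op": "servo_tool", "data": {
  "series": [
    [0.6,0,0,0,0.111],
    [0.6,0,0,0,0.111],
    [0.6,0,0,0,0.111],
    [0.6,0,0,0,0.111],
    [0.6,0,0,0,0.111],
    [0.6,0.16,-0.88,0,0],
    [0.6,0.16,-0.88,0,0],
    [0.6,0.16,-0.88,0,0],
    [0.6,0.16,-0.88,0,0],
    [0.6,0.16,-0.88,0,0],
    [0.6,0.16,-0.88,0,0],
    [0.6,0.16,-0.88,0,0],
    [0.6,0.16,-0.88,0,0],
    [0.6,0.16,-0.88,0,0],
    [0.6,0.16,-0.88,0,0]
  ]
}}

```text
time: 2.78
tool_pos: [483.2, -98.0, 226.9]
tcp_rot: [3.141, -0.001, -0.412]
contact_force: [-0.5, -0.1, 0.1]
grip_width: 55.5
```

Call:
{"op": "servo_tool", "data": {
  "series": [
    [0.6,-0.57,-0.727,0,0],
    [0.6,-0.57,-0.727,0,0],
    [0.6,-0.57,-0.727,0,0],
    [0.6,-0.57,-0.727,0,0],
    [0.6,-0.57,-0.727,0,0],
    [0.6,-0.57,-0.727,0,0],
    [0.6,-0.57,-0.727,0,0],
    [0.6,-0.57,-0.727,0,0],
    [0.6,0,0,0.8,0],
    [0.6,0,0,0.8,0],
    [0.6,0,0,0.8,0],
    [0.6,0,0,0.2,0],
    [0.6,0,0,0,0]
  ]
}}

```text
time: 4.4
tool_pos: [390.3, 258.5, 97.0]
tcp_rot: [3.141, 0.0, -0.412]
contact_force: [0.3, -0.0, 0.8]
grip_width: 55.1
```

```bash
python3 - <<'E'
from h import *
im=bot.capture("scene"); crop(im,200,100,400,250,4,"pics/b1.png")
im=bot.capture("top"); crop(im,230,170,330,270,6,"pics/b2.png")
o=bot.get_obs();print(o["tool_pos"],o["tcp_rot"],o["joint_positions"])
E
```

```text
[391.05967251 258.82894729  98.06480007] [-3.13971469e+00 -1.83422787e-03 -4.12101536e-01] [ 4.21092054e-01  3.95370167e-01  1.85188676e+00 -1.21461878e-04
  8.91712329e-01  2.40406436e+00]
```

View pics/b1.png

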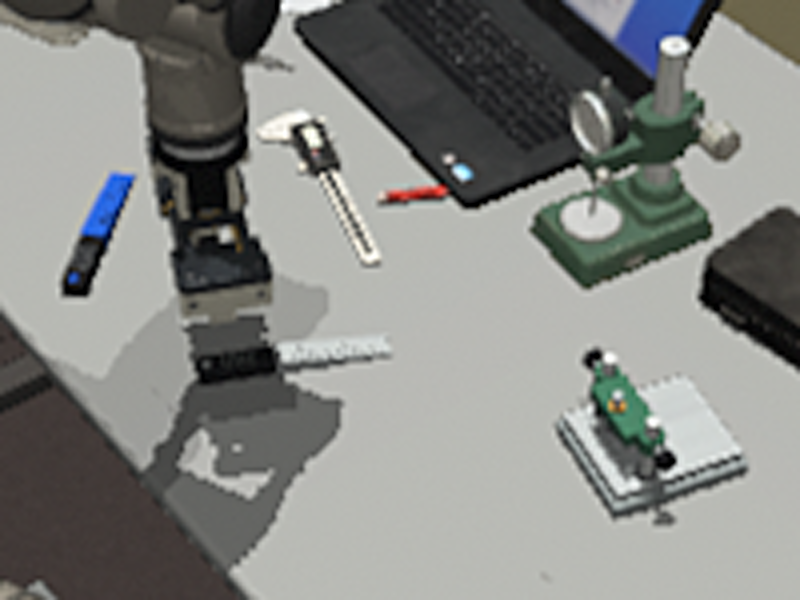

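View pics/b2.png

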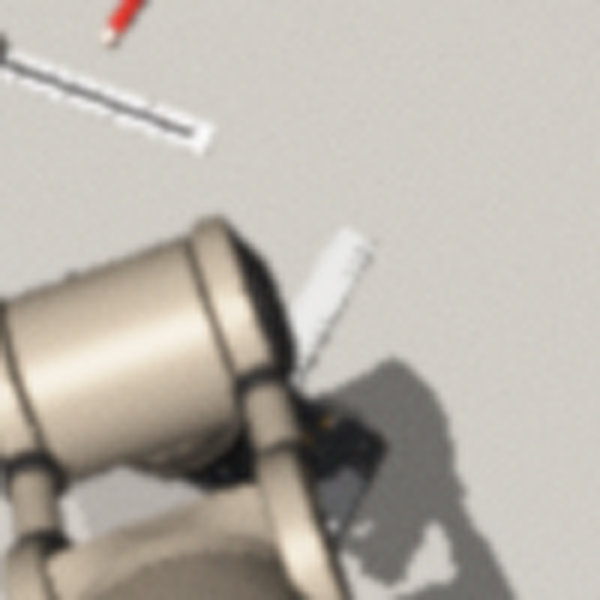

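Call:
{"op": "servo_tool", "data": {
  "series": [
    [0.6,0,0,0.5,0],
    [0.6,0,0,0.5,0],
    [0.6,0,0,0.5,0],
    [0.6,0,0,0.28,0],
    [0.6,0,0,0.1,0],
    [0.6,0,0,0,0],
    [0.4,0,0,0,0],
    [0.3,0,0,0,0],
    [0.2,0,0,0,0],
    [0.1,0,0,0,0],
    [0,0,0,0,0],
    [0,0,0,0,0],
    [0,0,0,0,0],
    [0,0,0,0,0]
  ]
}}

```text
time: 6.25
tool_pos: [390.2, 258.6, 2.9]
tcp_rot: [-3.141, -0.0, -0.412]
contact_force: [-0.3, 0.9, 5.8]
grip_width: 23.8
```

```bash
python3 - <<'E'
from h import *
im=bot.capture("scene"); crop(im,225,160,325,230,8,"pics/c1.png")
crop(im,330,180,400,240,8,"pics/c2.png")
im=bot.capture("top")
crop(im,250,195,310,265,8,"pics/c3.png")
o=bot.get_obs();print(o["tool_pos"],o["tcp_rot"],o["contact_force"],o["grip_width"],o["time"])
E
```

```text
[390.25815737 258.54644461   2.89333364] [-3.14115570e+00 -4.32480343e-04 -4.12025310e-01] [-1.21573415  0.17779518  4.99864929] 23.716973560904663 6.35
```

View pics/c1.png

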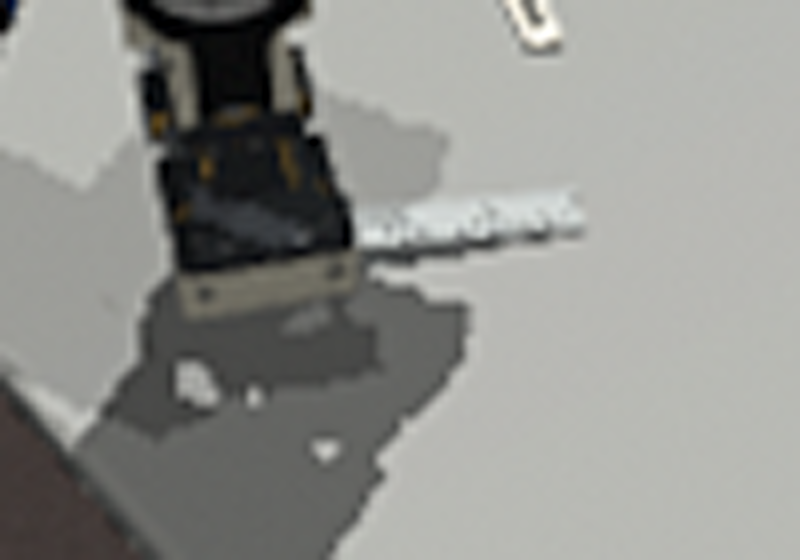

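View pics/c2.png

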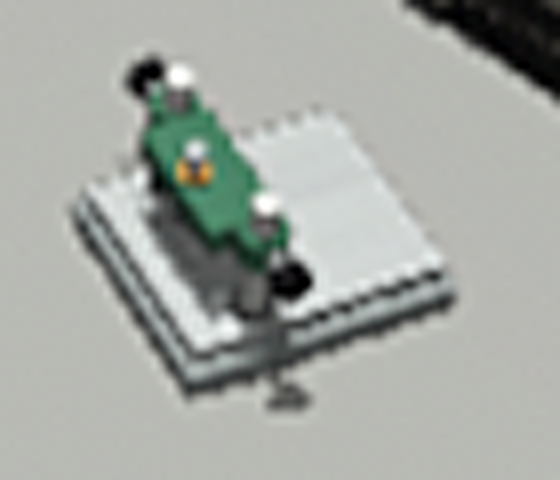

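View pics/c3.png

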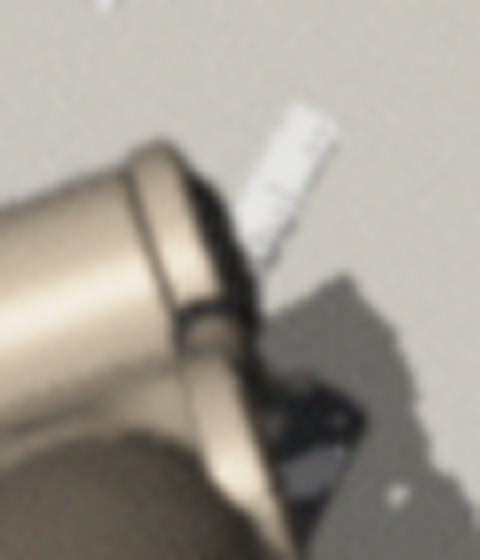

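```bash
python3 - <<'E'
from h import *
from scipy.optimize import least_squares
ct=lambda x,y:np.array([320+(x-4.5)/10,150+(y-4.5)/10])
cs=lambda x,y:np.array([330+(x-3.5)/8,180+(y-3.5)/8])
top=[((-28,38,92),(258,337)),((-28,-38,92),(472,400)),((60,49,25),(287,148)),((60,-49,25),(552,224)),((-60,49,25),(190,455)),((-60,-49,25),(462,535))]
sc=[((-28,38,92),(180,75)),((-28,-38,92),(266,204)),((60,49,25),(328,113)),((60,-49,25),(447,270)),((-60,49,25),(85,185)),((-60,-49,25),(190,352)),((-65,-55,0),(190,396)),((-65,55,15),(72,203)),((65,-55,0),(452,305))]
def T(p,q):
    c,s=np.cos(q[2]),np.sin(q[2]);return np.array([q[0]+c*p[0]-s*p[1],q[1]+s*p[0]+c*p[1],p[2]])
ft=lambda q:np.concatenate([proj("top",T(p,q))-ct(*u) for p,u in top])
fs=lambda q:np.concatenate([proj("scene",T(p,q))-cs(*u) for p,u in sc])
for f in (ft,fs,lambda q:np.r_[ft(q),fs(q)]):
    q=least_squares(f,[636,-36,-.25],x_scale=[1,1,.01],loss="soft_l1",f_scale=.5).x
    print(q,np.degrees(q[2]),"foot",T((-40,0,25),q)[:2],np.abs(f(q)).max())
# nose as seen
g=lambda x,y:ray("top",250+(x-3.5)/8,195+(y-3.5)/8,3)
print("nose top",(g(302,103)+g(338,132))/2)
g=lambda x,y:ray("scene",225+(x-3.5)/8,160+(y-3.5)/8,3)
print("nose scene",(g(580,190)+g(585,228))/2)
p=np.array([390.2,258.6]);d=np.array([np.cos(-.412),np.sin(-.412)]);print("pred nose",p+151*d)
E
```

```text
[ 6.33951067e+02 -3.68210355e+01 -2.32692759e-01] -13.332313005957953 foot [595.02910824 -27.59709384] 0.5003263265868441
[ 6.31617285e+02 -3.74276043e+01 -2.38643739e-01] -13.673279077588765 foot [592.75090605 -27.97220345] 0.9666032436784917
[ 6.32969841e+02 -3.68165756e+01 -2.35445214e-01] -13.490017052473469 foot [594.07341751 -27.48553806] 1.0630762109602188
nose top [528.01559537 198.26990032   3.        ]
nose scene [529.62154206 197.22164593   3.        ]
pred nose [528.56458734 198.13314155]
```

Call:
{"op": "servo_tool", "data": {
  "series": [
    [0,0,0,-0.2,0],
    [0,0,0,-0.5,0],
    [0,0,0,-0.5,0],
    [0,0,0,0,-0.057],
    [0,0,0,0,-0.056],
    [0,0.255,0.578,0,0],
    [0,0.255,0.578,0,0],
    [0,0.255,0.578,0,0],
    [0,0.255,0.578,0,0],
    [0,0.255,0.578,0,0],
    [0,0.255,0.578,0,0],
    [0,0.255,0.578,0,0],
    [0,0.255,0.578,0,0],
    [0,0,0,0,0],
    [0,0,0,0,0]
  ]
}}

```text
time: 8.22
tool_pos: [434.9, 10.1, 62.7]
tcp_rot: [3.142, 0.001, -0.235]
contact_force: [-0.4, -0.0, -1.5]
grip_width: 23.8
```

```bash
python3 - <<'E'
from h import *
im=bot.capture("scene"); crop(im,290,160,400,240,7,"pics/d1.png")
im=bot.capture("top"); crop(im,310,150,400,240,6,"pics/d2.png")
o=bot.get_obs();print(o["tool_pos"],o["tcp_rot"],o["contact_force"],o["moment"],o["grip_width"],o["time"])
E
```

```text
[435.06953839  10.53756696  62.70971874] [ 3.14154384e+00  6.31056393e-04 -2.33639906e-01] [-0.27925782 -0.28596658 -1.16714577] [0.09072397 0.16933628 0.00864271] 23.674571060639245 8.325
```

View pics/d1.png

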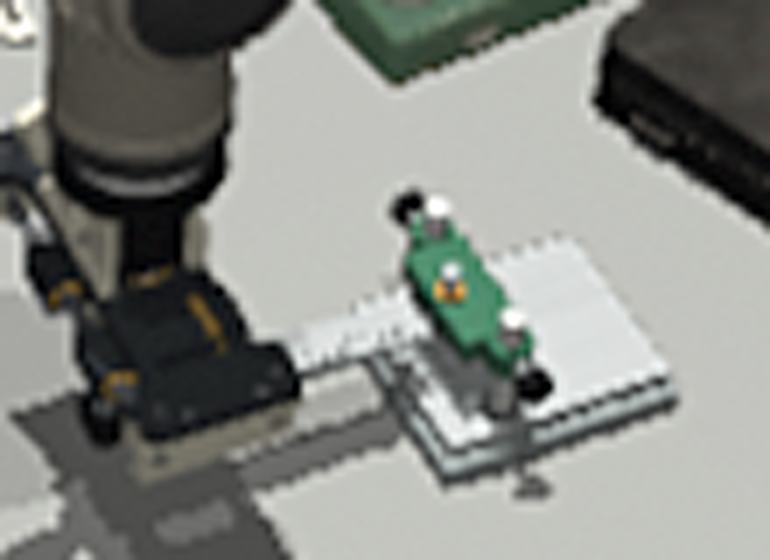

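View pics/d2.png

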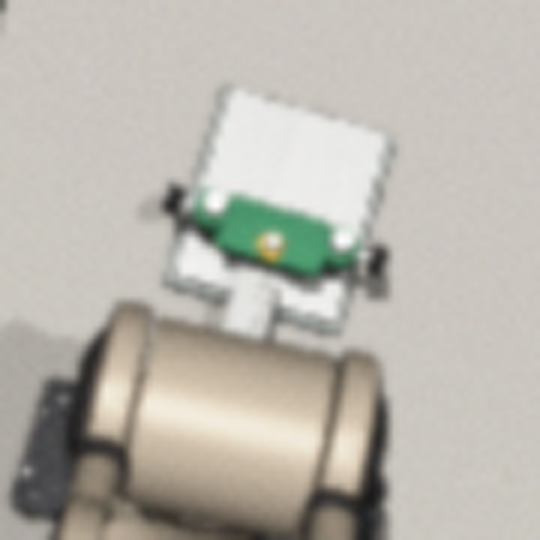

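Call:
{"op": "servo_tool", "data": {
  "series": [
    [0,0,0,0.3,0],
    [0,0,0,0.25,0],
    [0,0,0,0.1,0],
    [0,0,0,0,0],
    [0,0,0,0,0]
  ]
}}

```text
time: 8.95
tool_pos: [435.8, 9.9, 30.4]
tcp_rot: [3.142, -0.001, -0.234]
contact_force: [-0.2, -0.6, -1.8]
grip_width: 23.6
```

Call:
{"op": "servo_tool", "data": {
  "series": [
    [0,0,0,0.02,0],
    [0,0,0,0,0]
  ]
}}

```text
time: 9.2
tool_pos: [435.6, 9.8, 29.4]
tcp_rot: [3.142, -0.0, -0.235]
contact_force: [0.4, -0.2, -1.2]
grip_width: 24.0
```

Call:
{"op": "servo_tool", "data": {
  "series": [
    [0,0,0,0.02,0],
    [0,0,0,0,0]
  ]
}}

```text
time: 9.45
tool_pos: [435.6, 9.8, 28.2]
tcp_rot: [3.142, -0.0, -0.235]
contact_force: [0.3, -0.9, -1.2]
grip_width: 23.8
```

Call:
{"op": "servo_tool", "data": {
  "series": [
    [0,0,0,0.01,0],
    [0,0,0,0,0]
  ]
}}

```text
time: 9.7
tool_pos: [435.6, 9.8, 27.7]
tcp_rot: [3.142, -0.0, -0.234]
contact_force: [-0.3, 0.7, -1.0]
grip_width: 23.7
```

```bash
python3 - <<'E'
from h import *
im=bot.capture("scene"); crop(im,290,160,400,240,7,"pics/e1.png")
o=bot.get_obs();print(o["tool_pos"],o["tcp_rot"],o["contact_force"],o["moment"],o["grip_width"],o["time"])
E
```

```text
[435.60527839   9.84432886  27.74886345] [ 3.14152565e+00 -2.61195585e-04 -2.34479640e-01] [-0.2306414  -0.03611168  0.0637526 ] [ 0.05530116 -0.02627281 -0.03900456] 23.962746541015782 9.75
```

View pics/e1.png

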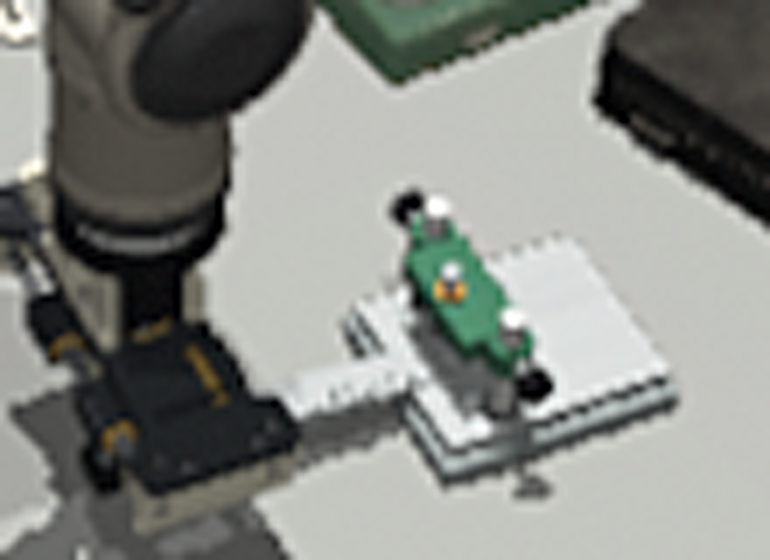

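Call:
{"op": "servo_tool", "data": {
  "series": [
    [0,0.12,0,0,0],
    [0,0.12,0,0,0],
    [0,0.12,0,0,0],
    [0,0.12,0,0,0],
    [0,0.12,0,0,0],
    [0,0.12,0,0,0],
    [0,0.08,0,0,0],
    [0,0,0,0,0]
  ]
}}

```text
time: 10.75
tool_pos: [475.1, 0.4, 27.8]
tcp_rot: [3.142, -0.001, -0.235]
contact_force: [1.0, 0.1, -1.0]
grip_width: 23.5
```

```bash
cat > st.py <<'E'
from h import *
o=bot.get_obs();p=o["tool_pos"];ps=-.234
a=np.array([np.cos(ps),np.sin(ps)]);l=np.array([-a[1],a[0]]);w=p[:2]-[594.5,-27.6]
F=o["contact_force"]
print("d nose past foot",round(w@a+151,2),"lat",round(w@l,2),"z",round(p[2],2),"yaw",round(o["tcp_rot"][2],4),"pitch",round(o["tcp_rot"][1],4),"Fax",round(F[:2]@a,2),"Flat",round(F[:2]@l,2),"Fz",round(F[2],2),"M",np.round(o["moment"],2),o["grip_width"],"t",o["time"])
E
python3 st.py
```

```text
d nose past foot 28.34 lat -0.45 z 27.76 yaw -0.2346 pitch -0.0011 Fax 0.98 Flat 0.33 Fz -0.99 M [-0.04 -0.08  0.03] 23.521995842516265 t 10.75
```

Call:
{"op": "servo_tool", "data": {
  "series": [
    [0,0.04,0,0,0],
    [0,0.04,0,0,0],
    [0,0,0,0,0]
  ]
}}

```text
time: 11.12
tool_pos: [478.5, -0.4, 27.7]
tcp_rot: [3.142, -0.0, -0.234]
contact_force: [0.3, 0.5, -0.6]
grip_width: 23.6
```

Call:
{"op": "servo_tool", "data": {
  "series": [
    [0,0.04,0,0,0],
    [0,0.04,0,0,0],
    [0,0,0,0,0]
  ]
}}

```text
time: 11.5
tool_pos: [482.6, -1.4, 27.7]
tcp_rot: [3.142, -0.001, -0.234]
contact_force: [0.0, 0.0, 0.3]
grip_width: 24.0
```

Call:
{"op": "servo_tool", "data": {
  "series": [
    [0,0.04,0,0,0],
    [0,0.04,0,0,0],
    [0,0,0,0,0]
  ]
}}

```text
time: 11.88
tool_pos: [486.5, -2.3, 27.8]
tcp_rot: [3.142, -0.001, -0.235]
contact_force: [0.4, 0.2, 0.8]
grip_width: 23.6
```

Call:
{"op": "servo_tool", "data": {
  "series": [
    [0,0.04,0,0,0],
    [0,0.04,0,0,0],
    [0,0,0,0,0]
  ]
}}

```text
time: 12.25
tool_pos: [490.3, -3.3, 27.7]
tcp_rot: [3.142, -0.001, -0.235]
contact_force: [-0.3, -0.0, 0.0]
grip_width: 23.7
```

Call:
{"op": "servo_tool", "data": {
  "series": [
    [0,0.04,0,0,0],
    [0,0.04,0,0,0],
    [0,0,0,0,0]
  ]
}}

```text
time: 12.62
tool_pos: [494.3, -4.2, 27.7]
tcp_rot: [3.142, -0.001, -0.235]
contact_force: [0.2, 0.4, 0.2]
grip_width: 23.7
```

Call:
{"op": "servo_tool", "data": {
  "series": [
    [0,0.04,0,0,0],
    [0,0.04,0,0,0],
    [0,0,0,0,0]
  ]
}}

```text
time: 13.0
tool_pos: [495.0, -4.3, 27.1]
tcp_rot: [3.141, 0.006, -0.234]
contact_force: [-8.8, 2.1, 4.6]
grip_width: 23.4
```

Call:
{"op": "servo_tool", "data": {
  "series": [
    [0,0,0,0,0],
    [0,0,0,0,0]
  ]
}}

```text
time: 13.25
tool_pos: [495.0, -4.3, 27.2]
tcp_rot: [3.141, 0.006, -0.234]
contact_force: [-8.1, 1.7, 4.7]
grip_width: 23.3
```

```bash
python3 st.py
```

```text
d nose past foot 48.8 lat -0.44 z 27.17 yaw -0.2342 pitch 0.0061 Fax -8.29 Flat -0.23 Fz 4.65 M [0.43 1.2  0.04] 23.34895850638405 t 13.25
```

Call:
{"op": "servo_tool", "data": {
  "series": [
    [0,0.04,0,0,0],
    [0,0,0,0,0]
  ]
}}

```text
time: 13.5
tool_pos: [495.5, -4.4, 26.8]
tcp_rot: [3.141, 0.01, -0.234]
contact_force: [-11.3, 3.0, 4.8]
grip_width: 23.9
```

Call:
{"op": "servo_tool", "data": {
  "series": [
    [0,0.04,0,0,0],
    [0,0,0,0,0]
  ]
}}

```text
time: 13.75
tool_pos: [497.0, -4.8, 26.6]
tcp_rot: [3.141, 0.011, -0.234]
contact_force: [-12.8, 4.1, 5.1]
grip_width: 23.5
```

```bash
python3 st.py
```

```text
d nose past foot 50.84 lat -0.41 z 26.63 yaw -0.2341 pitch 0.0105 Fax -13.35 Flat 1.0 Fz 5.15 M [0.62 1.92 0.1 ] 23.46567290773777 t 13.75
```

Call:
{"op": "servo_tool", "data": {
  "series": [
    [0,0,0,-0.024,0],
    [0,0,0,0,0]
  ]
}}

```text
time: 14.0
tool_pos: [497.2, -4.8, 27.7]
tcp_rot: [3.141, 0.01, -0.234]
contact_force: [-11.1, 2.6, 1.4]
grip_width: 23.7
```

```bash
python3 st.py;  python3 - <<'E'
from h import *
im=bot.capture("scene"); crop(im,290,160,400,240,7,"pics/f1.png")
E
```

```text
d nose past foot 51.09 lat -0.42 z 27.7 yaw -0.2341 pitch 0.01 Fax -11.38 Flat 0.0 Fz 1.45 M [0.61 1.84 0.09] 23.713090567992005 t 14.0
```

View pics/f1.png

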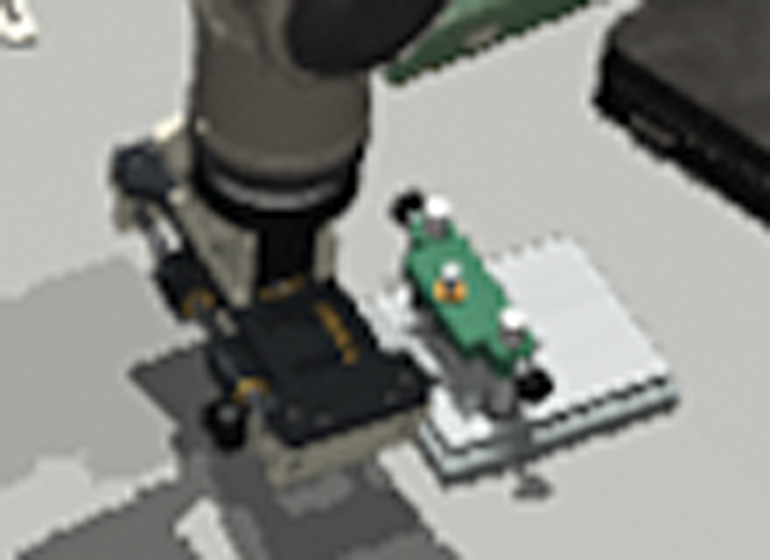

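Call:
{"op": "servo_tool", "data": {
  "series": [
    [0,0.04,0,-0.004,0],
    [0,0.04,0,-0.004,0],
    [0,0,0,0,0]
  ]
}}

```text
time: 14.42
tool_pos: [501.1, -5.9, 27.9]
tcp_rot: [3.141, 0.01, -0.234]
contact_force: [-9.7, 2.9, 1.0]
grip_width: 23.9
```

```bash
python3 st.py
```

```text
d nose past foot 55.11 lat -0.5 z 27.86 yaw -0.2342 pitch 0.0103 Fax -10.07 Flat 0.58 Fz 1.04 M [0.56 1.74 0.07] 23.86307432160406 t 14.425
```

Call:
{"op": "servo_tool", "data": {
  "series": [
    [0,0.04,0,-0.002,0],
    [0,0.04,0,-0.002,0],
    [0,0,0,0,0]
  ]
}}

```text
time: 14.8
tool_pos: [504.3, -6.6, 27.9]
tcp_rot: [3.141, 0.012, -0.234]
contact_force: [-11.4, 3.2, 1.4]
grip_width: 23.7
```

```bash
python3 st.py
```

```text
d nose past foot 58.44 lat -0.5 z 27.88 yaw -0.2342 pitch 0.0117 Fax -11.84 Flat 0.48 Fz 1.41 M [0.57 1.96 0.02] 23.709141820879694 t 14.8
```

Call:
{"op": "servo_tool", "data": {
  "series": [
    [0,0.04,0,-0.002,0],
    [0,0.04,0,-0.002,0],
    [0,0,0,0,0]
  ]
}}

```text
time: 15.18
tool_pos: [507.8, -7.5, 27.9]
tcp_rot: [3.141, 0.013, -0.234]
contact_force: [-11.5, 2.9, 0.6]
grip_width: 23.7
```

```bash
python3 st.py
```

```text
d nose past foot 62.03 lat -0.53 z 27.88 yaw -0.2342 pitch 0.0127 Fax -11.91 Flat 0.17 Fz 0.58 M [0.62 2.08 0.07] 23.661410706214976 t 15.175
```

Call:
{"op": "servo_tool", "data": {
  "series": [
    [0,-0.03,0,0.009,0],
    [0,-0.03,0,0.009,0],
    [0,0,0,0,0]
  ]
}}

```text
time: 15.55
tool_pos: [507.8, -7.5, 27.9]
tcp_rot: [3.141, 0.006, -0.234]
contact_force: [-5.7, 2.0, -0.8]
grip_width: 23.5
```

```bash
python3 st.py
```

```text
d nose past foot 62.03 lat -0.51 z 27.88 yaw -0.2343 pitch 0.0059 Fax -6.02 Flat 0.59 Fz -0.77 M [0.34 1.07 0.06] 23.454739563252748 t 15.55
```

Gauge stays put while the push is unloaded. I'll continue.

Call:
{"op": "servo_tool", "data": {
  "series": [
    [0,-0.03,0,0.009,0],
    [0,-0.028,0,0.007,0],
    [0,0,0,0,0]
  ]
}}

```text
time: 15.92
tool_pos: [507.8, -7.4, 27.9]
tcp_rot: [3.142, -0.0, -0.235]
contact_force: [-0.1, 0.2, -3.4]
grip_width: 24.0
```

```bash
python3 st.py
```

```text
d nose past foot 61.98 lat -0.47 z 27.91 yaw -0.2345 pitch -0.0004 Fax -0.18 Flat 0.11 Fz -3.44 M [0.23 0.26 0.03] 23.97598578790097 t 15.925
```

Call:
{"op": "servo_tool", "data": {
  "series": [
    [0,0,0,0.008,0],
    [0,0,0,0,0],
    [0.3,0,0,0,0],
    [0.4,0,0,0,0],
    [0.5,0,0,0,0],
    [0.5,0,0,0,0],
    [0.5,0,0,0,0]
  ]
}}

```text
time: 16.8
tool_pos: [507.6, -7.4, 27.6]
tcp_rot: [3.141, -0.0, -0.235]
contact_force: [-0.2, -0.1, 0.7]
grip_width: 45.6
```

```bash
python3 st.py
```

```text
d nose past foot 61.81 lat -0.49 z 27.63 yaw -0.2345 pitch -0.0002 Fax -0.16 Flat -0.16 Fz 0.68 M [ 0.05  0.04 -0.06] 45.571341078969894 t 16.8
```

Call:
{"op": "servo_tool", "data": {
  "series": [
    [0.5,0,0,-0.2,0],
    [0.5,0,0,-0.6,0],
    [0.5,0,0,-0.8,0],
    [0.5,0,0,-0.8,0],
    [0.5,0,0,-0.6,0],
    [0.5,-0.2,-0.8,0,0],
    [0.5,-0.2,-0.8,0,0],
    [0.5,-0.2,-0.8,0,0],
    [0.5,-0.2,-0.8,0,0],
    [0.5,-0.2,-0.8,0,0],
    [0.5,-0.2,-0.8,0,0],
    [0.5,-0.2,-0.8,0,0],
    [0.5,0,0,0,0]
  ]
}}

```text
time: 18.42
tool_pos: [504.0, 283.7, 178.0]
tcp_rot: [-3.141, -0.0, -0.231]
contact_force: [0.2, -0.4, -1.0]
grip_width: 45.8
```

```bash
python3 - <<'E'
from h import *
im=bot.capture("scene"); crop(im,290,160,400,240,7,"pics/k1.png")
im=bot.capture("top"); crop(im,310,150,400,240,6,"pics/k2.png")
o=bot.get_obs();print(o["tool_pos"],o["contact_force"],o["time"])
E
```

```text
[504.32606519 281.15802901 177.8584994 ] [ 0.12553518 -0.18925931 -0.08277996] 18.525
```

View pics/k1.png

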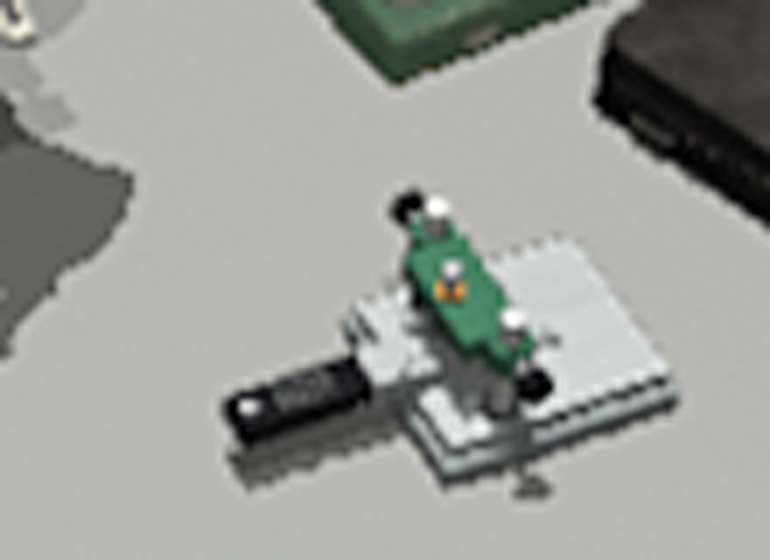

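View pics/k2.png

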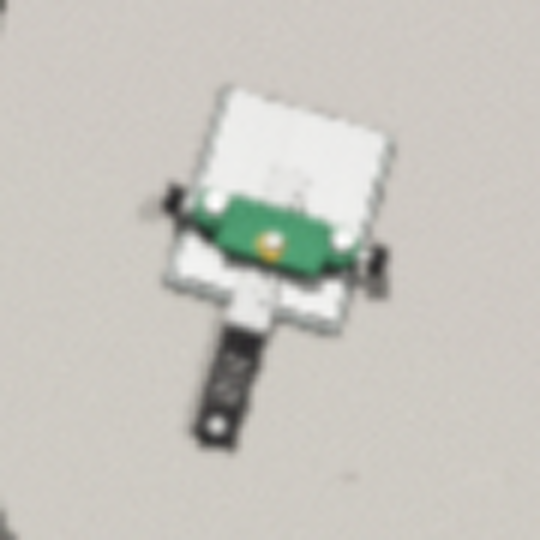

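```bash
python3 - <<'E'
from h import *
im=bot.capture("top"); crop(im,335,195,365,230,16,"pics/m.png")
g=lambda x,y:ray("top",310+(x-2.5)/6,150+(y-2.5)/6,41)[:2]
a=np.array([np.cos(-.234),np.sin(-.234)]);l=np.array([-a[1],a[0]])
for n,p in (("hfL",(228,320)),("hfR",(268,332)),("rearL",(192,437)),("rearR",(235,450))):
    w=g(*p)-[594.5,-27.6]; print(n,w@a,w@l)
E
```

```text
hfL -40.94532956645594 11.44485679482146
hfR -40.88013039172368 -12.98043864134098
rearL -113.80988229254056 11.751683709571521
rearR -113.71352854717749 -14.273856618988189
```

View pics/m.png

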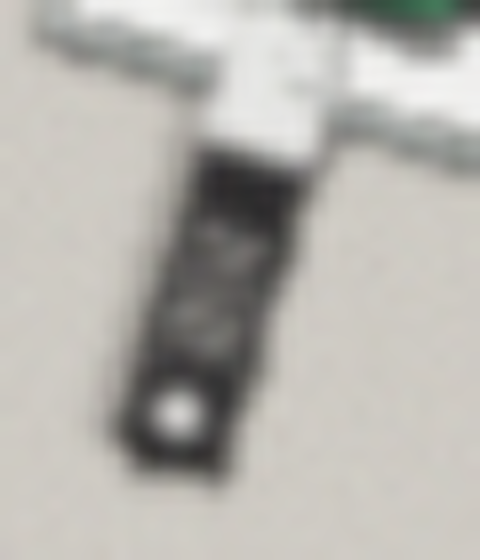

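```bash
python3 - <<'E'
from h import *
A={n:cv2.imread(f"pics/{n}.png").astype(np.float32) for n in ("d1","e1","f1","k1")}
def sh(a,b,x0,y0,x1,y1):
    p=A[a][y0:y1,x0:x1].mean(2);q=A[b][y0:y1,x0:x1].mean(2)
    w=np.eye(2,3,dtype=np.float32)
    cc,w=cv2.findTransformECC(p,q,w,cv2.MOTION_TRANSLATION,(3,200,1e-5));return np.round(w[:,2]/7,3),round(cc,3)
for a,b in (("d1","e1"),("d1","f1"),("d1","k1"),("e1","k1")):
    print(a,b,"pin",sh(a,b,430,250,475,310),"col",sh(a,b,495,295,535,345),"beam",sh(a,b,425,190,460,235))
u=proj("scene",[594.5,-27.6,90]);v=proj("scene",[594.5,-27.6,91.65]);print("px for 1.65mm",v-u)
E
```

```text
d1 e1 pin (array([0.   , 0.001], dtype=float32), 1.0) col (array([ 0.002, -0.002], dtype=float32), 1.0) beam (array([0.004, 0.003], dtype=float32), 1.0)
d1 f1 pin (array([-0.003, -0.045], dtype=float32), 0.986) col (array([ 0.008, -0.007], dtype=float32), 0.998) beam (array([0.   , 0.002], dtype=float32), 1.0)
d1 k1 pin (array([ 0.023, -0.212], dtype=float32), 0.96) col (array([ 0.01 , -0.016], dtype=float32), 0.995) beam (array([-0.003, -0.006], dtype=float32), 0.998)
e1 k1 pin (array([ 0.022, -0.213], dtype=float32), 0.958) col (array([ 0.013, -0.014], dtype=float32), 0.996) beam (array([-0.003, -0.004], dtype=float32), 0.997)
px for 1.65mm [ 0.04364757 -0.34135282]
```

```bash
python3 - <<'E'
from plant import bot
print(bot.close_job())
E
```

```text
the job is handed in; nothing more can be done
None
```

The steel gauge is in the gap, nipped by the foot and let go, and the job is handed in. The foot's rise is an estimate of about 1.6 mm, because it could not be read directly.

**What I did:** I gripped the black handle and laid the nose on the anvil in front of the foot. I then pushed in until the foot was first felt, with the nose about 48 mm past it, and about 13.5 mm further. The axial push stayed around 12–13 N. I backed the arm off to about 0 N before opening the fingers and moving clear.

**Last checks:**
- **Position:** the top picture puts the nose about 62–63 mm past the foot, and the arm's own reading before release was 62 mm. The gauge did not back out.
- **Alignment:** it lies in line with the stand, less than about 1 mm off centre.
- **Foot rise:** travel on the 1-in-8 slope gives about 1.7 mm. The shift of the foot's pin in the scene picture, at about 0.2 pixel, roughly agrees with 1.5–1.6 mm. That picture check is weak on its own, because the patch also contains parts that do not move.
- **Calculator:** the arm never came near it on its working path. I did not measure its position again at the end.

While pushing, the tool dipped about 1 mm and pressed down with about 5 N. I raised it slightly to correct this before pushing further.

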